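# Pack the last tasting cup and latch the travel case

## Task

Pack up the coffee tasting case on the table: nest the loose steel cup straight into the stack of cups inside it, shut the lid fully, and swing the hasp down over the catch on the front until it snaps home. Leave the other things on the table where they are.

Things in the scene. Friction and masses are not known exactly. Their poses are not given: they have to be found in the camera images.
- cup_loose: Steel tasting cup, one of three alike: 46 mm high, open above, wall 3 mm, bottom 15 mm thick; its top 13 mm are a straight collar 64 mm across, below this it tapers from 52 mm to a 30 mm foot. Origin: centre of the foot's underside, z up. This one stands upright on the table, to the right of the case.
- cup_mid: Steel tasting cup, one of three alike: 46 mm high, open above, wall 3 mm, bottom 15 mm thick; its top 13 mm are a straight collar 64 mm across, below this it tapers from 52 mm to a 30 mm foot. Origin: centre of the foot's underside, z up. This one is the upper of the two nested in the case. A nested cup stands on the lower cup's inner floor, 15 mm above the lower cup's foot.
- cup_low: Steel tasting cup, one of three alike: 46 mm high, open above, wall 3 mm, bottom 15 mm thick; its top 13 mm are a straight collar 64 mm across, below this it tapers from 52 mm to a 30 mm foot. Origin: centre of the foot's underside, z up. This one is the lower of the two in the case; its foot stands in a shallow well in the padded floor, 9 mm above the table.
- case: Black travel case with aluminium edges, fixed: 150 mm deep (its x), 180 mm wide (its y), rim at z = 88 mm, walls 5 mm, padded inner floor at z = 17 mm. Origin: centre of its underside. Front with the catch: the face x = -75 mm; lid hinge along y at x = 75, z = 88 mm. The cups stand at x = 0, y = -30 mm; three coffee capsules, 28 mm high, at y = 61 mm.
- lid (a joint): Lid angle in rad: 0 = fully shut, flat on the rim; grows as it opens, up to 1.9 (leaning back past upright). A stiff hinge holds the lid where it is left; it takes about 3 N at its free edge. The lid is 150 x 180 mm and 15 mm thick; shut, its top is 104 mm above the table.
- lid_hinge (a point): Middle of the lid's hinge line at the case's back rim (case x = +75 mm, z = 88 mm); axes turn with the lid.
- lid_edge (a point): Middle of the lid's free edge, half-way through its thickness, 150 mm from the hinge line; just beside the hasp's hinge.
- hasp (a joint): Hasp angle in rad relative to the lid: 0 = hanging flat along the case's front (with the lid shut), 1.57 = out in the lid's plane, at most 2.4. Stays where it is left. With the lid shut, its lip meets the catch's sprung nose at about 0.2 and must be pressed past it with some 5 N on the thumb bar; home, it rests below 0.05. If the lid is not fully shut, the lip strikes the catch.
- hasp_tip (a point): Middle of the hasp's free end, 60 mm from its hinge pin. The hasp is a steel strap 56 mm wide, 3 mm thick, with a 26 mm square window that passes over the catch; across it, 50 mm from the pin, runs a rolled thumb bar that stands out 11 mm. The pin lies along y, 7 mm in front of the middle of the lid's free edge (case x = -82, z = 94 mm with the lid shut).
- catch (a point): Front end of the steel catch, a fixed hook 20 mm wide and 8 mm high that stands out 16 mm from the middle of the case's front face, 64 mm above the table; with the hasp home it sticks out 7 mm through the window, 2 mm less than the thumb bar below it.
- salt_shaker: Bystander: glass salt shaker, 44 mm across and 90 mm high, standing on the table to the right of the case. Origin: centre of its underside.
- puck: Bystander: black round rubbery puck lying flat, 72 mm across, 19 mm high. Origin: centre of its underside.
- kitchen_roll: Bystander: standing paper roll, 80 mm across, 228 mm high, at the left. Origin: centre of its underside.
Not all that is in view belongs to the job. What is shaped like the cup_loose but orange or turquoise is not meant.

How it is judged:
At the end, for the whole second after the job is handed in: The three cups stand upright (within 0.1 rad) in one nested stack on the case's floor, each centred on the one below within 5 mm and 11 to 19 mm above it; the lid is shut (below 0.025 rad) and the hasp is snapped home over the catch (below 0.08 rad) (horizontal distance between cup_loose and cup_mid below 0.005 m and z of cup_loose in the frame of cup_mid between 0.011 and 0.019 m and horizontal distance between cup_mid and cup_low below 0.005 m and z of cup_mid in the frame of cup_low between 0.011 and 0.019 m and angle between each of cup_loose, cup_low's own z axis and vertical below 0.1 rad and z of cup_low in the frame of case below 0.016 m and value of joint lid below 0.025 rad and value of joint hasp below 0.08 rad and linear speed of cup_loose below 0.02 m/s); the robot touches nothing.
It fails at once if another thing on the table (shaker, puck, paper roll) is pushed more than 30 mm away (distance of any of salt_shaker, puck, kitchen_roll from where it was at the start of the episode above 0.03 m).
It fails at once if the salt shaker or the paper roll is tipped over (angle between any of salt_shaker, kitchen_roll's own z axis and vertical above 0.5 rad).
It also fails if it takes over 58 s, if anything falls off the work surface, if the arm or the gripper's body presses on something with over 40 N, if the wrist force passes 120 N, or if a joint passes its speed limit or range.

## Robot

A 7-joint arm with a two-finger parallel gripper is mounted at the origin on the work surface; the furniture and walls round the work are solid. World frame = base frame: x ahead of the robot, y to its left, z up, the work surface at z = 0. Lengths are in m, angles in rad, forces in N, time in s.
With the tool pointing down it reaches from about 0.425 to 0.925 m from the base axis. Payload 6.8 kg.
Tool frame: the origin (TCP) lies midway between the tips of the shut fingers; the grasp point (between the pads) lies 19 mm behind it (bot.pinch_z is the distance from the TCP to the grasp point, in m); z points along the fingers, y is the line along which they close (so a half turn about z gives the same grasp; the last joint's range is limited). The gripper opens to 85 mm and grips with 20 to 120 N. Pads are 22 mm wide; open, the fingers measure 114 mm over their backs; the gripper's body (76 mm by 85 mm) begins 54 mm behind the grasp point. The pads swing forward as they close: fully open they stand 13 mm farther back than shut.
Start: joints at [-1.441, 0.477, 0.022, 1.555, -0.011, 1.109, -0.083], TCP at [0.159, 0.656, 0.231] pointing down, gripper open.
Joint ranges: [-2.96, 2.96], [-0.34, 2.1], [-1.41, 1.46], [0.24, 2.44], [-1.37, 4.51], [0.17, 1.92], [-2.96, 2.96]. Speed limits (rad/s): [2.39, 2.39, 3.14, 3.14, 3.14, 3.14, 3.14].

## Interface

Orientations are given as a unit quaternion [w, x, y, z].
In Python, from station import bot, imaging gives the robot as it stands. The module is installed in compiled form; this text tells all that it offers.
- The arm moves only by the tool carry_out, never from a script. Its argument "targets" is a list of rows, each a list of 5 numbers: the shift along the tool's x, y, z in cm, then the turn about the tool's z in degrees, then the opening, from -1 (shut) to 1 (fully open). In form: [[x, y, z, yaw, gripper], ...]. A call has 1 to 12 rows; each row shifts and turns the commanded pose from where the row before left it, along the tool's axes as they then stand; what a row does not reach is not made up. A row lasts 1/10 s, in which the tool goes at most 50 mm and 8.59 degrees, less where a joint would pass 70% of its speed; a pose out of reach is approached as far as the arm can. A call is refused whole if a number of a shift passes 5 or a number of a turn 8.59, either way. A call with a gripper value outside its range is refused whole. The fingers move at their own pace and stop on an object; "force" is the grip in N (left out, the last holds). Time passes only in rows, so rows that do not move let the fingers close. It gives the time, the measured TCP pose, the force, the opening and the grip force at its end, in the units of the state.
- bot.get_obs(): the state, without advancing time (a new reading comes with each control period).
- imaging.read_camera(name): name is "side" or "top"; returns the picture (384x512x3 uint8, red, green, blue); there is no depth.
- imaging.calibration(name): a dict with "fx", "fy", "cx", "cy" (pixels), "k1" (the pictures are not rectified: a ray, as slopes to the right and down, at radius r is drawn at 1 + k1 r^2 times it, then the intrinsics apply), "extrinsics" (4x4, takes a point from world to camera coordinates). Camera axes: x right, y up, looking along -z (the intrinsics and any distortion apply to the point x, -y, -z); pixel columns grow to the right and rows downward; lengths in m; the calibration is good to about 2 mm. A picture is of the moment at which its call begins. calibration takes no time and is no camera call.
- bot.hand_in(): hands the job in; it is judged then, once.
The state is a dict: "t": time; "q": joint angles; "joint_vel": joint speeds; "joint_torque": joint torques, N m; "eef_pos": TCP position; "tool_rot": TCP orientation; "contact_force": force on the tool from outside, world axes, zero at the start; "torque": the same for the moment, N m; "gripper_width": opening from 0.0 (shut) to 1.0 (fully open); "grasp_force": force on a finger pad.
Only numpy, scipy, OpenCV 4.12 (cv2) and the standard library are available. Lean on these libraries where they do the work, as an engineer would, in place of code of your own. Each camera call takes 0.05 s, during which the arm holds its last target. There are 200 camera calls.

## Working session

There is one attempt and no reset: what is moved stays moved. The work goes in short steps, Python scripts to look and compute and a tool call to move; the robot and the scene stay as the last step left them, time stands still between calls to the robot, and variables do not carry over. Pictures are saved under pics/ and viewed, at most 10 in all, crops included, and the job is handed in when it is done.

Besides the shell and the picture viewer there is one more tool, called by a JSON object that holds its "method" and its "body", one argument or row to a line. carry_out: Moves the arm, as the interface text tells. Its arguments: {"type":"object","properties":{"targets":{"type":"array"},"force":{"type":"number"}},"required":["targets"]}

```bash
mkdir -p pics; cat > h.py <<'E'
import numpy as np, cv2
from station import bot, imaging
def K(n):
    c=imaging.calibration(n); return c,np.array(c["extrinsics"])
def proj(n,P):
    c,E=K(n); p=E[:3,:3]@np.array(P,float)+E[:3,3]; x,y=p[0]/-p[2],-p[1]/-p[2]
    s=1+c["k1"]*(x*x+y*y); return np.array([c["cx"]+c["fx"]*x*s,c["cy"]+c["fy"]*y*s])
def ray(n,uv):
    c,E=K(n); xd=(uv[0]-c["cx"])/c["fx"]; yd=(uv[1]-c["cy"])/c["fy"]; x,y=xd,yd
    for _ in range(30):
        s=1+c["k1"]*(x*x+y*y); x,y=xd/s,yd/s
    R=E[:3,:3]; return -R.T@E[:3,3], R.T@np.array([x,-y,-1.])
def plane(n,uv,z):
    o,d=ray(n,uv); return o+d*(z-o[2])/d[2]
def tri(uv1,uv2,n1="side",n2="top"):
    o1,d1=ray(n1,uv1);o2,d2=ray(n2,uv2)
    t=np.linalg.lstsq(np.c_[d1,-d2],o2-o1,rcond=None)[0]
    a,b=o1+d1*t[0],o2+d2*t[1]; return (a+b)/2,np.linalg.norm(a-b)
def shot(n,f):
    im=imaging.read_camera(n); cv2.imwrite("pics/"+f,im[:,:,::-1]); return im
E
python3 - <<'E'
from h import *
a=shot("side","s0.png");b=shot("top","t0.png")
o=bot.get_obs();print(o["t"],o["eef_pos"],o["tool_rot"],bot.pinch_z)
for n in("side","top"):
    c,E=K(n);print(n,c["fx"],c["k1"],(-E[:3,:3].T@E[:3,3]).round(3),(-E[2,:3]).round(2))
E
```

```text
0.1 [0.1588714  0.65549213 0.23040673] [-5.81662931e-05  1.18601552e-01  9.92941574e-01 -8.36380921e-04] 0.0187
side 417.0149853651738 -0.11381651090987625 [ 0.051 -0.618  0.995] [ 0.27  0.65 -0.71]
top 420.5425251836839 -0.13560683004682572 [0.2   0.192 1.45 ] [ 0.14  0.   -0.99]
```

View pics/s0.png

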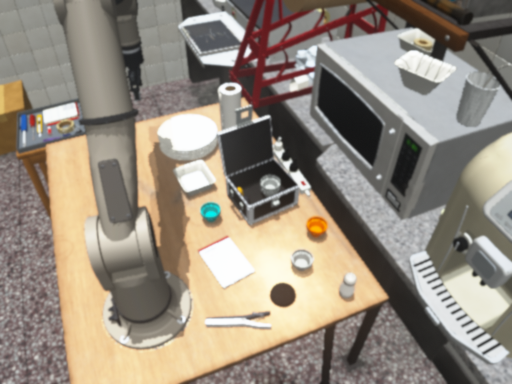

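View pics/t0.png

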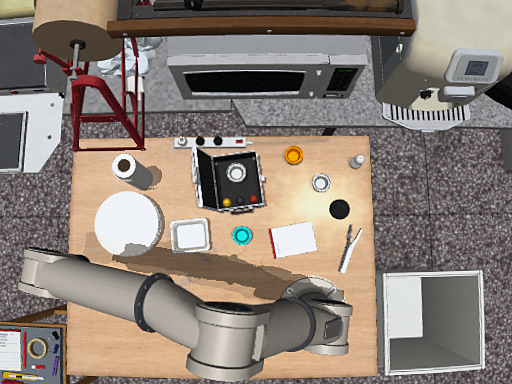

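```bash
python3 - <<'E'
import cv2,numpy as np
s=cv2.imread("pics/s0.png")[110:310,195:375];t=cv2.imread("pics/t0.png")[125:245,165:385]
a=cv2.resize(s,None,fx=3,fy=3,interpolation=2);b=cv2.resize(t,None,fx=3.6,fy=3.6,interpolation=2)
cv2.imwrite("pics/c1.png",a);cv2.imwrite("pics/c2.png",b);print(a.shape,b.shape)
E
```

```text
(600, 540, 3) (432, 792, 3)
```

View pics/c1.png

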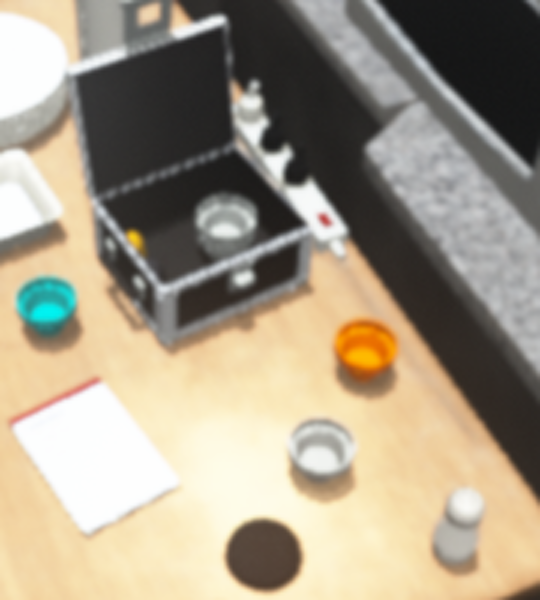

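View pics/c2.png

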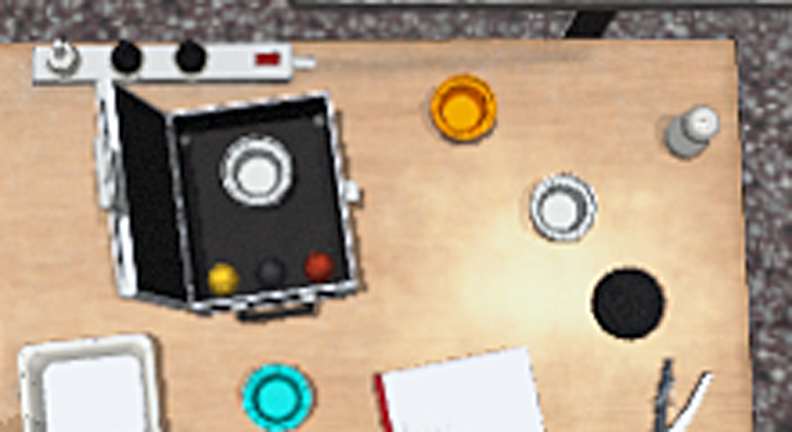

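```bash
python3 - <<'E'
from h import *
T=lambda u,v:(165+(u+.5)/3.6-.5,125+(v+.5)/3.6-.5)
S=lambda u,v:(195+(u+.5)/3-.5,110+(v+.5)/3-.5)
for nm,t,s in [("FrontFar",(330,95),(310,230)),("FrontNear",(356,290),(163,290)),("BackFar",(170,115),(235,148)),("BackNear",(192,305),(95,198))]:
    print(nm,plane("top",T(*t),.088).round(4),plane("side",S(*s),.088).round(4))
print("catch",plane("top",T(357,192),.066).round(4),plane("side",S(242,280),.064).round(4))
# cups: bright low-saturation mask
im={n:cv2.imread(f"pics/{f}0.png") for n,f in(("top","t"),("side","s"))}
def blob(n,c,r,z,lab):
    g=cv2.cvtColor(im[n],cv2.COLOR_BGR2HSV); c=np.array(c)
    m=((g[...,1]<60)).astype(np.uint8)
    if lab=="mid": m=(g[...,2]>80).astype(np.uint8)
    k=np.zeros_like(m);cv2.circle(k,tuple(int(round(x)) for x in c),r,1,-1);m&=k
    cs,_=cv2.findContours(m,0,1);q=max(cs,key=cv2.contourArea)
    p=cv2.convexHull(q).reshape(-1,2)
    P=np.array([plane(n,x,z)[:2] for x in p]);cc,rr=cv2.minEnclosingCircle(P.astype(np.float32))
    print(n,lab,np.round(cc,4),round(rr,4),cv2.boundingRect(q))
blob("top",T(563,207),13,.046,"loose");blob("side",S(322,450),15,.046,"loose")
blob("top",T(257,172),12,.070,"mid");blob("side",S(226,222),12,.070,"mid")
print("mid hand",plane("top",T(257,171.5),.070).round(4),plane("side",S(226,218),.070).round(4))
print("loose hand",plane("top",T(563,208),.046).round(4),plane("side",S(322,448),.046).round(4))
print("shaker",plane("top",T(703,124),.09).round(3),plane("side",S(466,503),.09).round(3))
print("puck",plane("top",T(628,303),.019).round(3), "orange",plane("top",T(463,107),.046).round(3))
print("lid top edge", [tri(S(*a),T(*b)) for a,b in [((70,72),(124,290)),((225,22),(104,85)),((150,12),(104,180))]])
E
```

```text
FrontFar [0.536  0.1828 0.088 ] [0.5329 0.1806 0.088 ]
FrontNear [0.3548 0.1609 0.088 ] [0.3605 0.1608 0.088 ]
BackFar [0.5185 0.3305 0.088 ] [0.5148 0.3284 0.088 ]
BackNear [0.3423 0.3094 0.088 ] [0.3439 0.3115 0.088 ]
catch [0.4488 0.1584 0.066 ] [0.4484 0.1633 0.064 ]
top loose [ 0.4301 -0.0356] 0.0399 (311, 173, 21, 23)
side loose [ 0.4281 -0.0414] 0.0437 (287, 247, 28, 24)
top mid [0.469  0.2508] 0.0347 (226, 162, 20, 20)
side mid [0.4627 0.2362] 0.0488 (260, 175, 21, 22)
mid hand [0.4682 0.251  0.07  ] [0.4679 0.2471 0.07  ]
loose hand [ 0.4356 -0.0363  0.046 ] [ 0.4355 -0.0439  0.046 ]
shaker [ 0.506 -0.162  0.09 ] [ 0.505 -0.17   0.09 ]
puck [ 0.348 -0.1    0.019] orange [0.534 0.056 0.046]
lid top edge [(array([0.33970164, 0.35325627, 0.22710486]), np.float64(0.0013997370020908918)), (array([0.5146143 , 0.37088911, 0.22846746]), np.float64(0.005538101078219458)), (array([0.42695278, 0.36376679, 0.26880606]), np.float64(0.006420779002037421))]
```

{"method": "carry_out", "body": {
  "targets": [
    [0,0,-5,-6.8,1],
    [0,0,-5,-6.8,1],
    [0,0,-4,-6.8,1],
    [0,0,0,0,1]
  ],
  "force": 40
}}

```text
t: 0.5
eef_pos: [0.1596, 0.6584, 0.3784]
tool_rot: [0.001, -0.06, 0.998, 0.005]
contact_force: [0.1, 1.0, -0.7]
gripper_width: 1.002
grasp_force: 0.0
```

```bash
cat >> h.py <<'E'
def to(p):
    o=bot.get_obs(); from scipy.spatial.transform import Rotation as R
    w,x,y,z=o["tool_rot"]; r=R.from_quat([x,y,z,w]).as_matrix()
    print("t",round(o["t"],2),"pos",np.round(o["eef_pos"],4),"yax deg",round(np.degrees(np.arctan2(r[1,1],r[0,1])),2),"F",np.round(o["contact_force"],1),"move cm",((r.T@(np.array(p)-o["eef_pos"]))*100).round(2))
E
python3 - <<'E'
from h import *
to((.40,.30,.37)); to((.4356,-.0365,.12))
print(plane("top",(123,163),.228))
E
```

```text
t 0.5 pos [0.1596 0.6584 0.3784] yax deg 96.92 F [ 0.1  1.  -0.7] move cm [-19.55 -38.48   0.49]
t 0.5 pos [0.1596 0.6584 0.3784] yax deg 96.92 F [ 0.1  1.  -0.7] move cm [-18.96 -72.58  25.12]
[0.46970861 0.58548948 0.228     ]
```

{"method": "carry_out", "body": {
  "targets": [
    [-2.2,-3.8,0,0,1],
    [-2.2,-3.8,0,0,1],
    [-2.2,-3.8,0,0,1],
    [-2.2,-3.8,0,0,1],
    [-2.2,-3.8,0,0,1],
    [-2.2,-3.8,0,0,1],
    [-2.2,-3.8,0,0,1],
    [-2.2,-3.8,0,0,1],
    [-2,-4,0,0,1],
    [0,-4,0,0,1],
    [0,-4,0,0,1],
    [0,-4,0,0,1]
  ]
}}

```text
t: 1.7
eef_pos: [0.4081, 0.2164, 0.3704]
tool_rot: [-0.001, -0.059, 0.998, -0.0]
contact_force: [0.5, 0.6, -1.1]
gripper_width: 0.999
grasp_force: 0.0
```

```bash
python3 - <<'E'
from h import *
to((.4356,-.0365,.12))
E
```

```text
t 1.7 pos [0.4081 0.2164 0.3704] yax deg 96.71 F [ 0.5  0.6 -1.1] move cm [  0.2  -25.42  25.06]
```

{"method": "carry_out", "body": {
  "targets": [
    [0,-4.5,0,0,1],
    [0,-4.5,0,0,1],
    [0,-4.5,1,0,1],
    [0,-4.5,4,0,1],
    [0,-4,5,0,1],
    [0,-2.5,5,0,1],
    [0,0,5,0,1],
    [0,0,3,0,1],
    [0,0,0,0,1],
    [0,0,0,0,1]
  ]
}}

```text
t: 2.7
eef_pos: [0.4349, -0.0061, 0.1645]
tool_rot: [-0.001, -0.059, 0.998, -0.0]
contact_force: [0.5, 0.3, 0.6]
gripper_width: 1.005
grasp_force: 0.0
```

```bash
python3 - <<'E'
from h import *
to((.4356,-.0365,.026))
s=shot("side","s1.png");t=shot("top","t1.png")
a=cv2.resize(s[200:300,230:380],None,fx=4,fy=4,interpolation=2);b=cv2.resize(t[130:230,280:380],None,fx=4,fy=4,interpolation=2)
b=np.vstack([b]);cv2.imwrite("pics/c3.png",np.hstack([a[:400,:],b])[:,:800][...,::-1])
E
```

```text
t 2.7 pos [ 0.4349 -0.0061  0.1645] yax deg 96.75 F [0.5 0.3 0.6] move cm [ 0.27 -3.02 13.86]
```

View pics/c3.png

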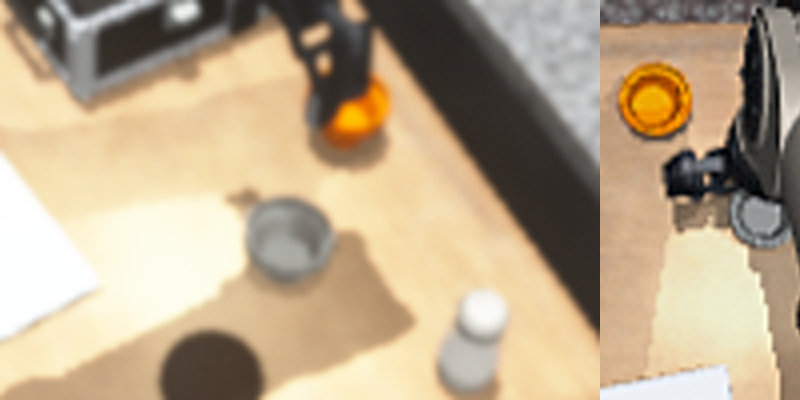

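{"method": "carry_out", "body": {
  "targets": [
    [0.2,-1.5,2,0,1],
    [0,-1.5,3,0,1],
    [0,0,3,0,1],
    [0,0,0,0,1],
    [0,0,0,0,1]
  ]
}}

```text
t: 3.3
eef_pos: [0.4375, -0.0358, 0.0856]
tool_rot: [0.001, -0.059, 0.998, 0.0]
contact_force: [-0.0, -0.0, 0.6]
gripper_width: 1.002
grasp_force: 0.0
```

```bash
python3 - <<'E'
from h import *
print(plane("side",(302.2,256.8),.046))
to((.4356,-.0365,.026))
E
```

```text
[ 0.43947683 -0.03744363  0.046     ]
t 3.3 pos [ 0.4375 -0.0358  0.0856] yax deg 96.79 F [-0.  -0.   0.6] move cm [ 0.2  -0.05  5.96]
```

{"method": "carry_out", "body": {
  "targets": [
    [0,0,3,0,1],
    [0,0,2.9,0,1],
    [0,0,0,0,1],
    [0,0,0,0,0],
    [0,0,0,0,-1],
    [0,0,0,0,-1],
    [0,0,0,0,-1],
    [0,0,0,0,-1],
    [0,0,0,0,-1]
  ]
}}

```text
t: 4.2
eef_pos: [0.4382, -0.036, 0.0279]
tool_rot: [0.002, -0.059, 0.998, 0.0]
contact_force: [-1.3, -0.5, 9.7]
gripper_width: 0.778
grasp_force: 41.7
```

{"method": "carry_out", "body": {
  "targets": [
    [0,0,-2,0,-1],
    [0,0,-3,0,-1],
    [0,0,-4,0,-1],
    [0,0,-4,0,-1],
    [0,0,0,0,-1],
    [0,0,0,0,-1]
  ]
}}

```text
t: 4.8
eef_pos: [0.4375, -0.0356, 0.1572]
tool_rot: [0.002, -0.059, 0.998, 0.001]
contact_force: [-0.3, -0.7, -1.5]
gripper_width: 0.772
grasp_force: 45.4
```

```bash
python3 - <<'E'
from h import *
to((.4682,.2495,.15))
s=shot("side","s2.png")
u=proj("side",bot.get_obs()["eef_pos"]).astype(int);print(u)
cv2.imwrite("pics/c4.png",cv2.resize(s[u[1]-70:u[1]+50,u[0]-60:u[0]+60],None,fx=5,fy=5,interpolation=2)[...,::-1])
E
```

```text
t 4.8 pos [ 0.4375 -0.0356  0.1572] yax deg 96.8 F [-0.3 -0.7 -1.5] move cm [-6.42 27.94  0.79]
[304 231]
```

View pics/c4.png

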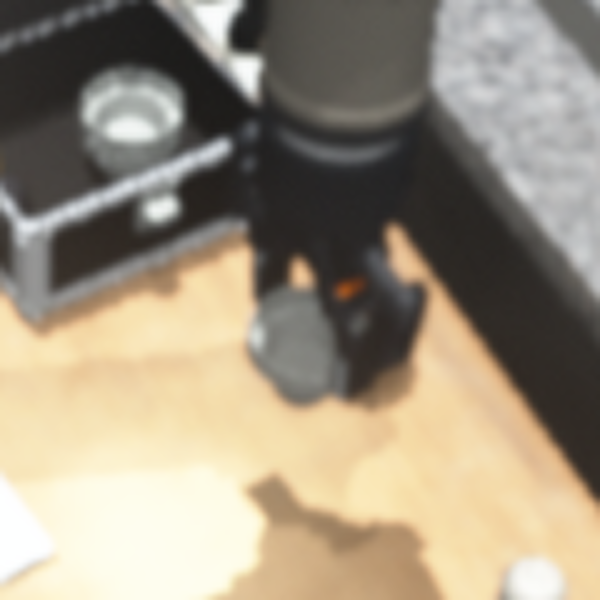

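```bash
python3 - <<'E'
from h import *
s=cv2.imread("pics/s2.png");p=np.array([.4375,-.0356,.1572]);f=p[2]-.027
u0=304-60;v0=231-30
im=cv2.resize(s[v0:v0+60,u0:u0+70],None,fx=10,fy=10,interpolation=2)
im=cv2.convertScaleAbs(im,alpha=1.8,beta=20);raw=im.copy()
for h,r,c in((.046,.032,(0,255,0)),(.033,.032,(255,0,0)),(0,.015,(0,0,255))):
    q=[(proj("side",(p[0]+r*np.cos(a),p[1]+r*np.sin(a),f+h))-(u0,v0)+.5)*10 for a in np.linspace(0,6.28,60)]
    cv2.polylines(im,[np.int32(q)],True,c,1)
cv2.imwrite("pics/c5.png",cv2.resize(np.hstack([raw[:,:400],im[:,:400]]),(800,600)))
E
```

```text
(no output)
```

View pics/c5.png

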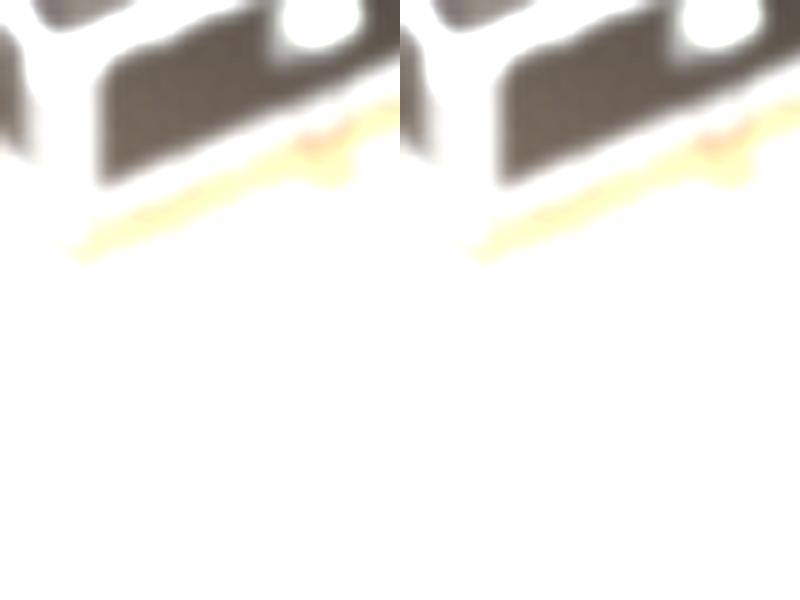

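```bash
python3 - <<'E'
from h import *
s=cv2.imread("pics/s2.png");p=np.array([.4375,-.0356,.1572]);f=p[2]-.027
u0=284;v0=207
im=cv2.resize(s[v0:v0+42,u0:u0+50],None,fx=8,fy=8,interpolation=2)
im=cv2.convertScaleAbs(im,alpha=1.3,beta=10);raw=im.copy()
for h,r,c in((.046,.032,(0,255,0)),(.033,.032,(255,0,0)),(0,.015,(0,0,255))):
    q=[(proj("side",(p[0]+r*np.cos(a),p[1]+r*np.sin(a),f+h))-(u0,v0)+.5)*8 for a in np.linspace(0,6.28,60)]
    print(np.mean(q,axis=0))
    cv2.polylines(im,[np.int32(q)],True,c,1)
cv2.imwrite("pics/c6.png",np.hstack([raw,im]))
E
```

```text
[177.52080357 160.26846437]
[173.87349711 186.16209177]
[164.13706799 249.57593179]
```

View pics/c6.png

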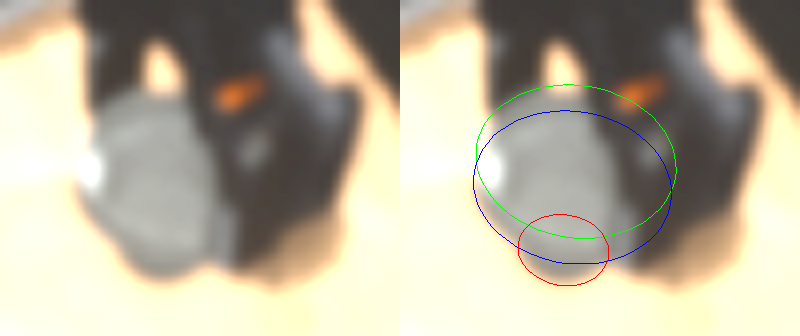

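{"method": "carry_out", "body": {
  "targets": [
    [-0.4,2,0,0,-1],
    [-0.8,3.5,0,0,-1],
    [-0.8,3.5,0,0,-1],
    [-0.8,3.5,0,0,-1],
    [-0.8,3.5,0,0,-1],
    [-0.8,3.5,0,0,-1],
    [-0.8,3.5,0,0,-1],
    [-0.8,3,0,0,-1],
    [-0.4,1.9,0,0,-1],
    [0,0,0,0,-1],
    [0,0,0,0,-1],
    [0,0,0,0,-1]
  ]
}}

```text
t: 6.05
eef_pos: [0.467, 0.2465, 0.1549]
tool_rot: [-0.001, -0.058, 0.998, -0.001]
contact_force: [-0.4, 0.4, -1.5]
gripper_width: 0.774
grasp_force: 45.4
```

```bash
python3 - <<'E'
from h import *
to((.468,.250,.069))
E
```

```text
t 6.05 pos [0.467  0.2465 0.1549] yax deg 96.64 F [-0.4  0.4 -1.5] move cm [-0.15  0.35  8.58]
```

{"method": "carry_out", "body": {
  "targets": [
    [-0.1,0.3,2,0,-1],
    [0,0,2,0,-1],
    [0,0,2,0,-1],
    [0,0,1,0,-1],
    [0,0,0,0,-1],
    [0,0,0.5,0,-1],
    [0,0,0.5,0,-1],
    [0,0,0,0,-1]
  ]
}}

```text
t: 6.85
eef_pos: [0.4678, 0.2516, 0.0753]
tool_rot: [-0.0, -0.059, 0.998, 0.0]
contact_force: [0.3, 0.0, -1.0]
gripper_width: 0.771
grasp_force: 45.4
```

```bash
python3 - <<'E'
from h import *
to((.468,.250,.066))
E
```

```text
t 6.85 pos [0.4678 0.2516 0.0753] yax deg 96.77 F [ 0.3  0.  -1. ] move cm [-0.   -0.16  0.93]
```

{"method": "carry_out", "body": {
  "targets": [
    [0,0,0.3,0,-1],
    [0,0,0.3,0,-1],
    [0,0,0,0,-1],
    [0,0,0,0,-1]
  ]
}}

```text
t: 7.25
eef_pos: [0.4679, 0.2517, 0.0693]
tool_rot: [0.0, -0.059, 0.998, 0.0]
contact_force: [0.3, -0.1, -1.9]
gripper_width: 0.77
grasp_force: 45.4
```

{"method": "carry_out", "body": {
  "targets": [
    [0,0,0.2,0,-1],
    [0,0,0,0,-1]
  ]
}}

```text
t: 7.45
eef_pos: [0.4681, 0.2517, 0.0673]
tool_rot: [0.0, -0.059, 0.998, 0.0]
contact_force: [0.0, -0.7, -0.8]
gripper_width: 0.771
grasp_force: 45.4
```

{"method": "carry_out", "body": {
  "targets": [
    [0,0,0.2,0,-1],
    [0,0,0,0,-1]
  ]
}}

```text
t: 7.65
eef_pos: [0.4691, 0.2519, 0.067]
tool_rot: [0.001, -0.059, 0.998, 0.001]
contact_force: [-3.3, -1.9, 15.3]
gripper_width: 0.771
grasp_force: 46.8
```

{"method": "carry_out", "body": {
  "targets": [
    [0,0,0,0,0.7],
    [0,0,0,0,1],
    [0,0,0,0,1],
    [0,0,0,0,1],
    [0,0,0,0,1]
  ]
}}

```text
t: 8.15
eef_pos: [0.4677, 0.2517, 0.0652]
tool_rot: [-0.0, -0.059, 0.998, -0.0]
contact_force: [0.3, -0.1, -0.5]
gripper_width: 0.998
grasp_force: 0.0
```

{"method": "carry_out", "body": {
  "targets": [
    [0,0,-1,0,1],
    [0,0,-3,0,1],
    [0,0,-4,0,1],
    [0,0,-4,0,1],
    [0,0,-4,0,1],
    [0,0,-4,0,1],
    [0,0,-4,0,1],
    [0,0,-4,0,1],
    [0,0,-4,0,-1],
    [0,0,-4,0,-1],
    [0,0,0,0,-1]
  ]
}}

```text
t: 9.25
eef_pos: [0.4698, 0.2521, 0.4317]
tool_rot: [0.004, -0.059, 0.998, 0.003]
contact_force: [0.0, 0.3, 0.0]
gripper_width: 0.516
grasp_force: 0.0
```

```bash
python3 - <<'E'
from h import *
to((.468,.250,.4))
s=shot("side","s3.png");t=shot("top","t3.png")
cv2.imwrite("pics/c7.png",np.hstack([cv2.resize(s[90:240,210:330],(480,600),interpolation=2),cv2.resize(t[135:235,180:280],(320,320),interpolation=2).repeat(1,0) if 0 else np.vstack([cv2.resize(t[135:235,180:280],(320,320),interpolation=2),np.zeros((280,320,3),np.uint8)])])[...,::-1])
E
```

```text
t 9.25 pos [0.4698 0.2521 0.4317] yax deg 96.73 F [0.  0.3 0. ] move cm [ 0.23 -0.2   3.17]
```

View pics/c7.png

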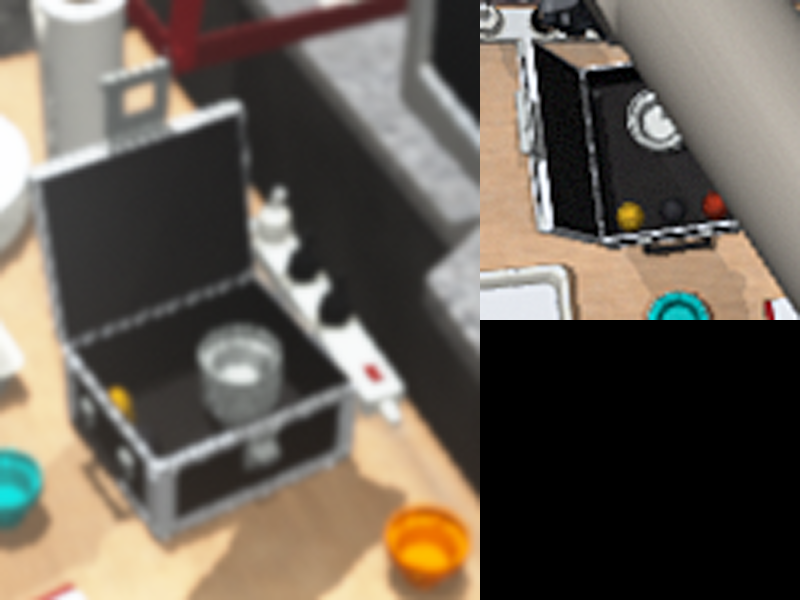

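{"method": "carry_out", "body": {
  "targets": [
    [0,2,0,0,-1],
    [0,3,0,0,-1],
    [-1,3,0,0,-1],
    [-1,3,0,0,-1],
    [-1,3,0,0,-1],
    [-1,3,0,0,-1],
    [0,0,0,0,-1],
    [0,0,0,0,-1]
  ]
}}

```text
t: 10.15
eef_pos: [0.4864, 0.4264, 0.4229]
tool_rot: [-0.001, -0.06, 0.998, -0.001]
contact_force: [0.5, 0.6, 0.6]
gripper_width: -0.0
grasp_force: 0.0
```

```bash
python3 - <<'E'
from h import *
to((.4892,.4233,.205))
print(tri((243.7,107),(192.5,164.7)), tri((245,125.5),(193,164.7)))
E
```

```text
t 10.15 pos [0.4864 0.4264 0.4229] yax deg 96.87 F [0.5 0.6 0.6] move cm [-0.3  -0.28 21.79]
(array([0.4387131 , 0.36670882, 0.29113906]), np.float64(0.01901571154494863)) (array([0.45085615, 0.37761522, 0.2133439 ]), np.float64(0.028090912537869675))
```

{"method": "carry_out", "body": {
  "targets": [
    [-0.3,0,2,0,-1],
    [0,0,4,0,-1],
    [0,0,4,0,-1],
    [0,0,4,0,-1],
    [0,0,4,0,-1],
    [0,0,2.5,0,-1],
    [0,0,1,0,-1],
    [0,0,0,0,-1],
    [0,0,0,0,-1]
  ]
}}

```text
t: 11.05
eef_pos: [0.4912, 0.4257, 0.2118]
tool_rot: [0.001, -0.059, 0.998, 0.001]
contact_force: [-0.1, -0.3, 0.1]
gripper_width: -0.002
grasp_force: 0.0
```

{"method": "carry_out", "body": {
  "targets": [
    [0,-1,0,0,-1],
    [0,-1,0,0,-1],
    [0,-1,0,0,-1],
    [0,-1,0,0,-1],
    [0,-1,0,0,-1],
    [0,-1,0,0,-1],
    [0,-1,0,0,-1]
  ]
}}

```text
t: 11.75
eef_pos: [0.499, 0.3558, 0.2107]
tool_rot: [0.0, -0.059, 0.998, 0.0]
contact_force: [-0.3, 3.5, 2.9]
gripper_width: -0.002
grasp_force: 1.5
```

```bash
python3 - <<'E'
from h import *
H=np.array([.429,.3204]);e=np.array([.9928,.119]);b=np.array([-.119,.9928])
to((*(H+.072*e-.0146*b),.2056))
E
```

```text
t 11.75 pos [0.499  0.3558 0.2107] yax deg 96.8 F [-0.3  3.5  2.9] move cm [ 0.17 -4.14  0.51]
```

{"method": "carry_out", "body": {
  "targets": [
    [0.1,-1,0,0,-1],
    [0,-1,0.1,0,-1],
    [0,-1,0.2,0,-1],
    [0,-1.1,0.2,0,-1],
    [0,-1.1,0.4,0,-1],
    [0,-1.1,0.4,0,-1],
    [0,-1,0.6,0,-1],
    [0,-1,0.6,0,-1],
    [0,-0.9,0.8,0,-1],
    [0,-0.9,0.8,0,-1]
  ]
}}

```text
t: 12.75
eef_pos: [0.5097, 0.2545, 0.1685]
tool_rot: [-0.0, -0.059, 0.998, -0.0]
contact_force: [1.0, 1.2, 0.6]
gripper_width: -0.001
grasp_force: 0.7
```

```bash
python3 - <<'E'
from h import *
H=np.array([.429,.3204]);e=np.array([.9928,.119]);b=np.array([-.119,.9928])
to((*(H+.072*e-.0903*b),.1494))
E
```

```text
t 12.75 pos [0.5097 0.2545 0.1685] yax deg 96.76 F [1.  1.2 0.6] move cm [ 0.03 -1.53  1.91]
```

{"method": "carry_out", "body": {
  "targets": [
    [0,-0.8,1,0,-1],
    [0,-0.7,1,0,-1],
    [0,-0.5,1.1,0,-1],
    [0,-0.5,1.1,0,-1],
    [0,-0.3,1.1,0,-1],
    [0,-0.3,0.8,0,-1],
    [0,0,0.2,0,-1],
    [0,0,0,0,-1]
  ]
}}

```text
t: 13.55
eef_pos: [0.513, 0.2248, 0.1058]
tool_rot: [-0.0, -0.059, 0.998, -0.0]
contact_force: [-0.5, 0.3, -0.1]
gripper_width: 0.0
grasp_force: 0.0
```

{"method": "carry_out", "body": {
  "targets": [
    [0,0,0.3,0,-1],
    [0,0,0,0,-1]
  ]
}}

```text
t: 13.75
eef_pos: [0.5134, 0.2252, 0.1034]
tool_rot: [0.0, -0.059, 0.998, 0.0]
contact_force: [0.1, -0.8, 0.8]
gripper_width: -0.003
grasp_force: 0.0
```

{"method": "carry_out", "body": {
  "targets": [
    [0,0,0.2,0,-1],
    [0,0,0,0,-1]
  ]
}}

```text
t: 13.95
eef_pos: [0.5133, 0.225, 0.1013]
tool_rot: [0.0, -0.059, 0.998, 0.0]
contact_force: [-0.6, 0.2, 0.0]
gripper_width: 0.003
grasp_force: 0.0
```

{"method": "carry_out", "body": {
  "targets": [
    [0,0,0.1,0,-1],
    [0,0,0,0,-1]
  ]
}}

```text
t: 14.15
eef_pos: [0.5133, 0.2249, 0.1003]
tool_rot: [0.0, -0.059, 0.998, 0.0]
contact_force: [-0.4, -0.1, -0.3]
gripper_width: 0.003
grasp_force: 0.0
```

{"method": "carry_out", "body": {
  "targets": [
    [0,0,0.1,0,-1],
    [0,0,0,0,-1]
  ]
}}

```text
t: 14.35
eef_pos: [0.5134, 0.2249, 0.1001]
tool_rot: [-0.0, -0.059, 0.998, 0.0]
contact_force: [-1.8, -1.2, 7.7]
gripper_width: -0.004
grasp_force: 4.1
```

{"method": "carry_out", "body": {
  "targets": [
    [0,0,0.2,0,-1],
    [0,0,0,0,-1]
  ]
}}

```text
t: 14.55
eef_pos: [0.5135, 0.2249, 0.0998]
tool_rot: [-0.0, -0.059, 0.998, 0.001]
contact_force: [-8.7, -3.7, 27.0]
gripper_width: 0.001
grasp_force: 13.4
```

{"method": "carry_out", "body": {
  "targets": [
    [0,0,-2,0,-1],
    [0,0,-3,0,-1],
    [0,0,-4,0,-1],
    [0,2,-4,0,-1],
    [0,4,-4,0,-1],
    [0,4,-3,0,-1],
    [0,4,0,0,-1],
    [0,4,0,0,-1],
    [0,0,0,0,-1]
  ]
}}

```text
t: 15.45
eef_pos: [0.4893, 0.4063, 0.2919]
tool_rot: [-0.001, -0.064, 0.998, 0.001]
contact_force: [0.1, 1.5, -0.4]
gripper_width: -0.002
grasp_force: 0.0
```

```bash
python3 - <<'E'
from h import *
to((.45,.1,.3))
s=shot("side","s4.png");t=shot("top","t4.png")
cv2.imwrite("pics/c8.png",np.hstack([cv2.resize(s[140:240,210:310],(500,500),interpolation=2),np.vstack([cv2.resize(t[140:240,195:295],(300,300),interpolation=2),np.zeros((200,300,3),np.uint8)])])[...,::-1])
C=np.array([.4379,.2459]);e=np.array([.9928,.119]);b=np.array([-.119,.9928])
for z in (.089,.094):
    for d in (.082,.142):
        for x in (-.028,.028): print(z,d,x,proj("side",(*(C+x*e-d*b),z)).round(1),proj("top",(*(C+x*e-d*b),z)).round(1))
E
```

```text
t 15.45 pos [0.4893 0.4063 0.2919] yax deg 97.32 F [ 0.1  1.5 -0.4] move cm [  7.8  -29.88  -0.88]
0.089 0.082 -0.028 [267.3 200.4] [263.2 185.4]
0.089 0.082 0.028 [283.1 193.9] [261.  168.8]
0.089 0.142 -0.028 [277.8 213.5] [281.3 183.1]
0.089 0.142 0.028 [293.9 206.5] [279.  166.5]
0.094 0.082 -0.028 [267.3 199.3] [263.3 185.2]
0.094 0.082 0.028 [283.2 192.7] [261.  168.5]
0.094 0.142 -0.028 [277.9 212.3] [281.4 182.9]
0.094 0.142 0.028 [294.  205.4] [279.1 166.2]
```

View pics/c8.png

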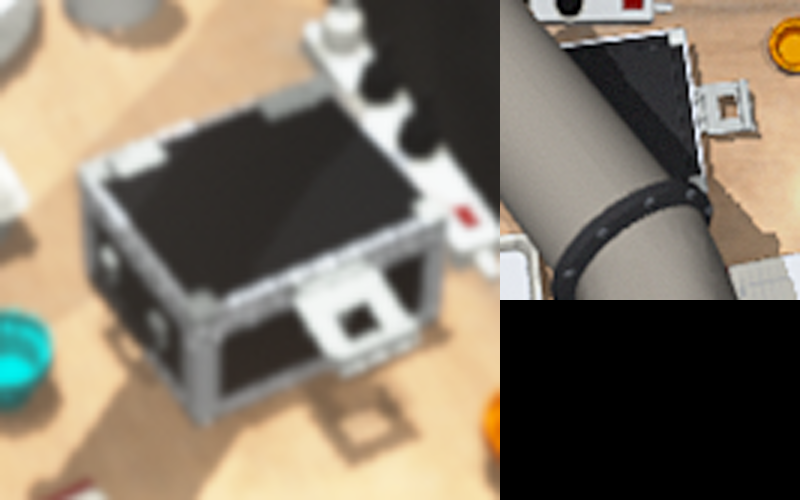

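{"method": "carry_out", "body": {
  "targets": [
    [0.8,-3,0,0,-1],
    [0.8,-3.4,0,0,-1],
    [0.8,-3.4,0,0,-1],
    [0.8,-3.4,0,0,-1],
    [0.8,-3.4,0,0,-1],
    [0.8,-3.4,0,0,-1],
    [0.8,-3.4,0,0,-1],
    [0.8,-3.4,0,0,-1],
    [0.8,-3.4,0,0,-1],
    [0,0,0,0,-1]
  ]
}}

```text
t: 16.55
eef_pos: [0.4559, 0.0837, 0.2927]
tool_rot: [-0.0, -0.054, 0.999, -0.0]
contact_force: [-0.6, 0.6, 1.1]
gripper_width: -0.002
grasp_force: 0.0
```

```bash
python3 - <<'E'
from h import *
to((.4548,.1,.15));print(bot.get_obs()["q"])
E
```

```text
t 16.55 pos [0.4559 0.0837 0.2927] yax deg 96.2 F [-0.6  0.6  1.1] move cm [-0.07  1.63 14.27]
[-0.82775097  0.04695505  0.53878312  1.98959716 -0.02695099  1.11250767
  1.40152003]
```

{"method": "carry_out", "body": {
  "targets": [
    [0,0,1,8.5,-1],
    [0,0,1,8.5,-1],
    [0,0,1,8.5,-1],
    [0,0,1,8.5,-1],
    [0,0,1,8.5,-1],
    [0,0,1,8.5,-1],
    [0,0,1,8.5,-1],
    [0,0,1,8.5,-1],
    [0,0,1,8.5,-1],
    [0,0,1,8.5,-1],
    [0,0,0,4.5,-1],
    [0,0,0,0,-1]
  ]
}}

```text
t: 17.75
eef_pos: [0.4564, 0.0897, 0.1924]
tool_rot: [-0.0, 0.662, 0.75, -0.0]
contact_force: [-0.2, -0.1, -0.1]
gripper_width: 0.001
grasp_force: 0.0
```

```bash
python3 - <<'E'
from h import *
C=np.array([.4379,.2459]);e=np.array([.9928,.119]);b=np.array([-.119,.9928])
to((*(C-.139*b),.115))
E
```

```text
t 17.75 pos [0.4564 0.0897 0.1924] yax deg 7.14 F [-0.2 -0.1 -0.1] move cm [1.84 0.04 7.74]
```

{"method": "carry_out", "body": {
  "targets": [
    [1,0,3,0,-1],
    [0.8,0,3,0,-1],
    [0,0,1.7,0,-1],
    [0,0,0,0,-1],
    [0,0,1,0,-1],
    [0,0,0.9,0,-1],
    [0,0,0.9,0,-1]
  ]
}}

```text
t: 18.45
eef_pos: [0.455, 0.1085, 0.0877]
tool_rot: [0.0, 0.661, 0.751, 0.001]
contact_force: [0.6, -0.1, 0.9]
gripper_width: 0.003
grasp_force: 0.4
```

{"method": "carry_out", "body": {
  "targets": [
    [0.3,0,0.8,0,-1],
    [0.4,0,0.8,0,-1],
    [0.5,0,0.7,0,-1],
    [0.5,0,0.7,0,-1]
  ]
}}

```text
t: 18.85
eef_pos: [0.4524, 0.1261, 0.0571]
tool_rot: [-0.0, 0.661, 0.751, 0.0]
contact_force: [0.0, 0.9, 1.7]
gripper_width: -0.001
grasp_force: 0.6
```

```bash
python3 - <<'E'
from h import *
C=np.array([.4379,.2459]);e=np.array([.9928,.119]);b=np.array([-.119,.9928])
to((*(C-.136*b),.037))
shot("side","s5.png")
E
```

```text
t 18.85 pos [0.4524 0.1261 0.0571] yax deg 7.29 F [0.  0.9 1.7] move cm [-1.53 -0.03  2.01]
```

{"method": "carry_out", "body": {
  "targets": [
    [-1,0,0,0,-1],
    [-0.7,0,0,0,-1],
    [0,0,1,0,-1],
    [0,0,1,0,-1],
    [0,0,0,0,-1],
    [1,0,0,0,-1],
    [0.7,0,0,0,-1],
    [0.4,0,0,0,-1],
    [0,0,0,0,-1]
  ]
}}

```text
t: 19.8
eef_pos: [0.4518, 0.1305, 0.0378]
tool_rot: [-0.0, 0.66, 0.751, 0.0]
contact_force: [-0.3, 0.1, -0.2]
gripper_width: 0.005
grasp_force: 0.0
```

{"method": "carry_out", "body": {
  "targets": [
    [0.3,0,0,0,-1],
    [0.3,0,0,0,-1],
    [0,0,0,0,-1]
  ]
}}

```text
t: 20.1
eef_pos: [0.4511, 0.1347, 0.0376]
tool_rot: [0.0, 0.661, 0.75, -0.0]
contact_force: [1.2, -2.6, -1.5]
gripper_width: 0.005
grasp_force: 1.4
```

```bash
python3 - <<'E'
from h import *
C=np.array([.4379,.2459]);e=np.array([.9928,.119]);b=np.array([-.119,.9928])
to((*(C-.104*b),.037))
E
```

```text
t 20.1 pos [0.4511 0.1347 0.0376] yax deg 7.25 F [ 1.2 -2.6 -1.5] move cm [0.8  0.02 0.06]
```

Contact on the bar; press in small steps.

{"method": "carry_out", "body": {
  "targets": [
    [0.2,0,0,0,-1],
    [0.2,0,0,0,-1],
    [0,0,0,0,-1]
  ]
}}

```text
t: 20.4
eef_pos: [0.4503, 0.1383, 0.0374]
tool_rot: [0.0, 0.661, 0.75, -0.001]
contact_force: [0.9, -3.8, -3.2]
gripper_width: 0.001
grasp_force: 1.7
```

{"method": "carry_out", "body": {
  "targets": [
    [0.2,0,0,0,-1],
    [0,0,0,0,-1]
  ]
}}

```text
t: 20.6
eef_pos: [0.4502, 0.142, 0.0377]
tool_rot: [-0.0, 0.661, 0.751, 0.0]
contact_force: [-0.2, -1.0, -0.3]
gripper_width: 0.0
grasp_force: 0.5
```

{"method": "carry_out", "body": {
  "targets": [
    [0.2,0,0,0,-1],
    [0,0,0,0,-1]
  ]
}}

```text
t: 20.8
eef_pos: [0.4501, 0.1438, 0.0378]
tool_rot: [-0.0, 0.661, 0.751, 0.0]
contact_force: [-0.5, -2.1, 1.0]
gripper_width: -0.004
grasp_force: 0.3
```

{"method": "carry_out", "body": {
  "targets": [
    [0.2,0,0,0,-1],
    [0,0,0,0,-1]
  ]
}}

```text
t: 21.0
eef_pos: [0.45, 0.1441, 0.0377]
tool_rot: [0.001, 0.661, 0.75, -0.0]
contact_force: [1.0, -5.0, 0.4]
gripper_width: 0.001
grasp_force: 2.6
```

{"method": "carry_out", "body": {
  "targets": [
    [0.2,0,0,0,-1],
    [0,0,0,0,-1]
  ]
}}

```text
t: 21.2
eef_pos: [0.4499, 0.1445, 0.0377]
tool_rot: [0.001, 0.662, 0.75, -0.001]
contact_force: [1.8, -9.2, 0.2]
gripper_width: 0.001
grasp_force: 4.9
```

{"method": "carry_out", "body": {
  "targets": [
    [0.2,0,0,0,-1],
    [0,0,0,0,-1]
  ]
}}

```text
t: 21.4
eef_pos: [0.4499, 0.1448, 0.0376]
tool_rot: [0.002, 0.662, 0.749, -0.001]
contact_force: [2.7, -14.0, 0.4]
gripper_width: 0.003
grasp_force: 7.2
```

{"method": "carry_out", "body": {
  "targets": [
    [-1,0,0,0,-1],
    [-3,0,0,0,-1],
    [-4,0,0,0,-1],
    [-4,0,-2,0,-1],
    [-4,0,-4,0,-1],
    [-4,0,-4,0,-1],
    [-2,0,-4,0,-1],
    [0,0,0,0,-1],
    [0,0,0,0,-1]
  ]
}}

```text
t: 22.3
eef_pos: [0.4767, -0.0594, 0.1691]
tool_rot: [0.0, 0.661, 0.75, 0.001]
contact_force: [0.2, 0.9, -0.1]
gripper_width: -0.001
grasp_force: 0.0
```

```bash
python3 - <<'E'
from h import *
to((0.45,0,.2))
s=shot("side","s6.png");t=shot("top","t6.png")
C=np.array([.4379,.2459]);e=np.array([.9928,.119]);b=np.array([-.119,.9928])
def pts(phi,x):  # hasp angle phi; tip and bar top
    P=lambda l,o:(*(C+x*e-(.082+l*np.sin(phi)+o*np.cos(phi))*b),.094-l*np.cos(phi)+o*np.sin(phi))
    return [proj(n,P(*q)).round(1) for n in("side","top") for q in((60,0),(50,.011*1000))] if 0 else [proj(n,P(*q)).round(1) for n in("side","top") for q in((.06,0),(.05,.011))]
for phi in(0,.2):
    for x in(-.028,0,.028): print(phi,x,*pts(phi,x))
g=cv2.cvtColor(s,cv2.COLOR_RGB2GRAY)
print(g[192:226:1,262:288])
gt=cv2.cvtColor(t,cv2.COLOR_RGB2GRAY); print(gt[160:192:2,254:276])
E
```

```text
t 22.3 pos [ 0.4767 -0.0594  0.1691] yax deg 7.26 F [ 0.2  0.9 -0.1] move cm [ 6.24 -1.89 -3.08]
0 -0.028 [266.9 212.7] [268.8 212.8] [262.9 188. ] [266.2 187.1]
0 0 [274.6 209.4] [276.6 209.5] [261.8 180. ] [265.1 179.1]
0 0.028 [282.2 206.2] [284.2 206.2] [260.8 172. ] [264. 171.]
0.2 -0.028 [268.9 214.9] [270.4 214.2] [266.4 187.5] [269.  186.6]
0.2 0 [276.6 211.6] [278.3 210.9] [265.3 179.5] [267.9 178.5]
0.2 0.028 [284.3 208.3] [286.  207.5] [264.2 171.5] [266.9 170.5]
[[ 58  58  57  56  58  63  75  92 112 133 164 202 225 236 236 219 210 211
  212 211 198 171 154 155 149 128]
 [ 58  59  59  63  76 100 133 161 182 198 210 228 233 232 231 217 211 219
  222 218 200 165 137 131 123  98]
 [ 63  72  82 101 130 166 203 221 223 222 215 221 225 221 222 221 223 219
  207 191 169 134 101  87  80  62]
 [100 127 143 160 188 208 228 233 223 209 205 212 220 222 221 214 204 187
  162 142 128 105  73  54  48  43]
 [167 196 202 196 204 200 206 217 210 208 215 221 217 208 195 176 156 138
  123 115 111  99  68  45  41  40]
 [210 221 213 187 173 157 156 181 203 216 217 206 187 166 146 130 120 113
  
[... 3874 characters left out ...]
7  86 158 182 178 174 176 178
  175 177 180 183]
 [ 53  50  48  43  23 229 204 187 205 151  88  82 157 181 176 175 179 179
  180 179 181 184]
 [ 54  38  43  48  33 139 175 144 176 145  95  94 158 181 178 177 177 178
  180 180 181 186]
 [ 51  43  50  47  43  72 213 187 222 201 129 103 160 184 177 180 183 185
  190 190 187 185]
 [ 51  59  58  51  50  23 230 196 140 142 127  92 121 174 185 183 184 185
  189 191 185 188]
 [ 52  54  44  47  44  32 207 183  68 108 134 110  95 164 187 183 186 190
  195 196 194 189]
 [ 50  51  45  51  50  41 118 188 152 102 103 144 156 178 188 182 187 189
  186 189 191 182]
 [ 52  52  53  55  53  46  26 232 195  98 100 164 186 186 180 182 183 184
  184 189 191 172]]
```

```bash
python3 -c "
from station import bot
print(bot.hand_in())"
```

```text
the job is handed in; nothing more can be done
None
```

I nested the loose cup into the stack, shut the lid and pressed the hasp home over the catch, then handed the job in at about 22 s. The final pictures fit the hasp being home, but the hand-in returned no verdict.

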